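# Put the press punches away in their shape-marked trays

## Task

The sign-frame press has been stripped: put the four bare-metal punches away one after another, each standing upright, shank up, in the middle of the green tray whose yellow mark has the shape of its head (which way it is turned does not matter). Set each down on the tray floor rather than dropping it, and leave the two blue-painted punches standing where they are.

Things in the scene. Friction and masses are not known exactly. Their poses are not given: they have to be found in the camera images.
- punch_round: Press punch, bare silver-grey metal, about 0.45 kg. Head from above: a round disc, diameter 56 mm. Head 22 mm thick; on its middle a round shank, diameter 24, 40 mm tall, to grip from above (top 62 mm up). Origin: centre of the underside, z up along the shank. Shanks start over 110 mm apart; bits between are under 25 mm high.
- punch_triangle: Press punch, bare silver-grey metal, about 0.45 kg. Head from above: an equal-sided triangle, side 66 mm, a corner on its own +x. Head 22 mm thick; on its middle a round shank, diameter 24, 40 mm tall, to grip from above (top 62 mm up). Origin: centre of the underside, z up along the shank. Shanks start over 110 mm apart; bits between are under 25 mm high.
- punch_square: Press punch, bare silver-grey metal, about 0.45 kg. Head from above: a square, 50 x 50 mm, sides along its own x and y. Head 22 mm thick; on its middle a round shank, diameter 24, 40 mm tall, to grip from above (top 62 mm up). Origin: centre of the underside, z up along the shank. Shanks start over 110 mm apart; bits between are under 25 mm high.
- punch_oblong: Press punch, bare silver-grey metal, about 0.45 kg. Head from above: an oblong (rectangle), 66 mm along its own x, 32 mm along its own y. Head 22 mm thick; on its middle a round shank, diameter 24, 40 mm tall, to grip from above (top 62 mm up). Origin: centre of the underside, z up along the shank. Shanks start over 110 mm apart; bits between are under 25 mm high.
- tray_round: Tool tray fixed to the bench, green, 108 x 108 mm outside, 100 x 100 mm inside, rim 12 mm high, wall 4 mm, flat floor 4 mm above the bench. A yellow mark of this shape and the punch's full size is painted in the middle of its floor: a round disc. Origin: centre of its underside on the bench; x and y along its sides, z up.
- tray_triangle: Tool tray fixed to the bench, green, 108 x 108 mm outside, 100 x 100 mm inside, rim 12 mm high, wall 4 mm, flat floor 4 mm above the bench. A yellow mark of this shape and the punch's full size is painted in the middle of its floor: an equal-sided triangle. Origin: centre of its underside on the bench; x and y along its sides, z up.
- tray_square: Tool tray fixed to the bench, green, 108 x 108 mm outside, 100 x 100 mm inside, rim 12 mm high, wall 4 mm, flat floor 4 mm above the bench. A yellow mark of this shape and the punch's full size is painted in the middle of its floor: a square. Origin: centre of its underside on the bench; x and y along its sides, z up.
- tray_oblong: Tool tray fixed to the bench, green, 108 x 108 mm outside, 100 x 100 mm inside, rim 12 mm high, wall 4 mm, flat floor 4 mm above the bench. A yellow mark of this shape and the punch's full size is painted in the middle of its floor: an oblong (rectangle). Origin: centre of its underside on the bench; x and y along its sides, z up.
- blue_round: Press punch painted blue all over, to be left alone. Head from above: a round disc, diameter 56 mm. Head 22 mm thick; on its middle a round shank, diameter 24, 40 mm tall, to grip from above (top 62 mm up). Origin: centre of the underside, z up along the shank. Shanks start over 110 mm apart; bits between are under 25 mm high.
- blue_triangle: Press punch painted blue all over, to be left alone. Head from above: an equal-sided triangle, side 66 mm, a corner on its own +x. Head 22 mm thick; on its middle a round shank, diameter 24, 40 mm tall, to grip from above (top 62 mm up). Origin: centre of the underside, z up along the shank. Shanks start over 110 mm apart; bits between are under 25 mm high.
Not all that is in view belongs to the job. Leave any orange look-alike of the punch_oblong alone.

How it is judged (in metres and radians):
At the end, for the whole second after the job is handed in: Each bare punch stands upright (within 0.1 rad) flat on the floor of the tray of its own shape, its axis within 15 mm of the tray's centre, released and at rest; both blue punches are within 10 mm of where they started (horizontal distance between punch_round and tray_round below 0.015 m and z of punch_round in the frame of tray_round between 0.001 and 0.007 m and angle between each of punch_round, punch_triangle, punch_square, punch_oblong's own z axis and vertical below 0.1 rad and linear speed of each of punch_round, punch_triangle, punch_square, punch_oblong below 0.02 m/s and angular speed of each of punch_round, punch_triangle, punch_square, punch_oblong below 0.2 rad/s and horizontal distance between punch_triangle and tray_triangle below 0.015 m and z of punch_triangle in the frame of tray_triangle between 0.001 and 0.007 m and horizontal distance between punch_square and tray_square below 0.015 m and z of punch_square in the frame of tray_square between 0.001 and 0.007 m and horizontal distance between punch_oblong and tray_oblong below 0.015 m and z of punch_oblong in the frame of tray_oblong between 0.001 and 0.007 m and distance of each of blue_round, blue_triangle from where it was at the start of the episode below 0.01 m); the robot touches nothing.
It fails at once if a blue punch is shifted by more than 10 mm or tipped over (distance of any of blue_round, blue_triangle from where it was at the start of the episode above 0.01 m or angle between any of blue_round, blue_triangle's own z axis and vertical above 0.3 rad).
It fails at once if a bare punch is dropped: in the air, its underside more than 30 mm above the bench, with no finger touching it ((height (world z) of punch_round above 0.03 m and contact force between punch_round and the fingers below 0.05 N) or (height (world z) of punch_triangle above 0.03 m and contact force between punch_triangle and the fingers below 0.05 N) or (height (world z) of punch_square above 0.03 m and contact force between punch_square and the fingers below 0.05 N) or (height (world z) of punch_oblong above 0.03 m and contact force between punch_oblong and the fingers below 0.05 N)).
It also fails if it takes over 99 s, if anything falls off the work surface, if the arm or the gripper's body presses on something with over 40 N, if the wrist force passes 120 N, or if a joint passes its speed limit or range.

## Robot

A 6-joint arm with a two-finger parallel gripper is mounted at the origin on the work surface. World frame = base frame: x ahead of the robot, y to its left, z up, the work surface at z = 0. Lengths are in mm, angles in rad, forces in N, time in s.
With the tool pointing down it reaches from about 350 to 875 mm from the base axis. Payload 4.2 kg.
Tool frame: the origin (TCP) lies at the very end of the fingers, on their centre line; the grasp point (between the pads) lies arm.grip_depth behind it (arm.grip_depth is the distance from the TCP to the grasp point, in mm); z points along the fingers, y is the direction in which the jaws open and shut (so a half turn about z gives the same grasp; the last joint's range is limited). The gripper opens to 85 mm and grips with 20 to 120 N. Pads are 22 mm wide; open, the fingers measure 114 mm over their backs; the gripper's body (76 mm by 85 mm) begins 54 mm behind the grasp point. The pads swing forward as they close: fully open they stand 13 mm farther back than shut.
Start: joints at [1.59, 0.385, 0.008, 0, -1.194, -0.259], TCP at [148.411, 607.102, 231.312] pointing down, gripper open.
Joint ranges: [-3.14, 3.14], [-1.21, 2.06], [-1.07, 1.41], [-3.16, 2.05], [-2.99, -0.16], [-3.1, 3.1]. Speed limits (rad/s): [2.79, 2.79, 3.14, 3.14, 3.14, 3.14].

## Interface

Orientations are given as a unit quaternion [x, y, z, w].
In Python, from bench import arm, optics, workorder gives the robot as it stands. The module is installed in compiled form; this text tells all that it offers.
- The arm moves only by the tool play_rows, never from a script. Its arguments are lists of equal length, an entry for each row: "travel": the shift along the tool's x, y, z in m, a list of three; "rotation": the turn, a rotation vector about the tool's x, y, z in rad, a list of three; "grip": the opening, from 0 (shut) to 1 (fully open). In form: {"travel": [[x, y, z], ...], "rotation": [[rx, ry, rz], ...], "grip": [grip, ...]}. A call has 1 to 12 rows; each row shifts and turns the commanded pose from where the row before left it, along the tool's axes as they then stand; what a row does not reach is not made up. A row lasts 1/12 s, in which the tool goes at most 41.7 mm and 7.16 degrees, less where a joint would pass 70% of its speed; a pose out of reach is approached as far as the arm can. A call is refused whole if a number of a shift passes 0.0417 or a number of a turn 0.125, either way. A call with a gripper value outside its range is refused whole. The fingers move at their own pace and stop on an object; the grip force is fixed at half the most. Time passes only in rows, so rows that do not move let the fingers close. It gives the time, the measured TCP pose, the force and the opening at its end, in the units of the state.
- arm.read_state(): the state, without advancing time (a new reading comes with each control period).
- optics.get_image(name): name is "scene" or "top" or "wrist"; returns a dict with "image" (480x640x3 uint8, blue, green, red), "depth" (480x640 float32, mm along the optical axis (not along the pixel's ray), 0 where there is no reading), "camera_matrix" (3x3 intrinsics, pixels), "R" (3x3) and "t" (3): a world point X has camera coordinates R X + t; the wrist camera has in their place "hand_eye" (4x4, takes a point from camera to tool coordinates, whose origin is the TCP and whose axes are the flange's). Camera axes: x right, y down, z forward; pixel columns grow to the right and rows downward; lengths in mm; the calibration is good to about 2 mm. The wrist camera is an equidistant fisheye: a pixel r from the principal point sees the ray r / f radians off the axis. A picture is of the moment at which its call begins: read the wrist's pose just before it.
- workorder.job_done(): hands the job in, once; it reports no verdict.
The state is a dict: "clock": time; "joints": joint angles; "joint_vel": joint speeds; "joint_efforts": joint torques, N m; "position": TCP position; "ee_rot": TCP orientation; "contact_force": force on the tool from outside, world axes, zero at the start; "wrist_torque": the same for the moment, N m; "gripper_width": finger opening in mm.
Only numpy, scipy, OpenCV 4.12 (cv2) and the standard library are available. Lean on these libraries where they do the work, as an engineer would, in place of code of your own. Each camera call takes 0.05 s, during which the arm holds its last target. There are 200 camera calls.

## Working session

There is one attempt and no reset: what is moved stays moved. The work goes in short steps, Python scripts to look and compute and a tool call to move; the robot and the scene stay as the last step left them, time stands still between calls to the robot, and variables do not carry over. Pictures are saved under pics/ and viewed, about 12 in all and at most 16, crops included, and the job is handed in when it is done.

Besides the shell and the picture viewer there is one more tool, called after "Call:" in YAML: its name, and indented under it one key for each argument. play_rows: Moves the arm, as the interface text tells. Its arguments: {"type":"object","properties":{"travel":{"type":"array","items":{"type":"array","items":{"type":"number"}}},"rotation":{"type":"array","items":{"type":"array","items":{"type":"number"}}},"grip":{"type":"array","items":{"type":"number"}}},"required":["travel","rotation","grip"]}

```bash
mkdir -p pics; python3 - <<'E'
from bench import arm, optics
import cv2,numpy as np
s=arm.read_state();print(s, arm.grip_depth)
for n in("top","scene"):
    d=optics.get_image(n);cv2.imwrite(f'pics/{n}1.png',d['image']);np.savez(f'{n}1.npz',**d)
    print(n,d['camera_matrix'],d['R'],d['t'])
E
```

```text
{'clock': 0.0, 'joints': array([ 1.58960869e+00,  3.85565508e-01,  6.63250346e-03, -5.29827362e-04,
       -1.19400812e+00, -2.58598615e-01]), 'joint_vel': array([ 0.00082634,  0.00144402, -0.00018073,  0.00014804,  0.00193496,
        0.00071227]), 'joint_efforts': array([ 3.44057644e-04, -3.92283154e+01,  1.88396269e+01,  4.18603912e+00,
       -4.68648796e-03,  4.55677224e-06]), 'position': array([148.26951618, 606.55350114, 230.21422556]), 'ee_rot': array([ 9.92809129e-01, -1.19703061e-01, -9.55897439e-05,  1.09614260e-03]), 'contact_force': array([0.60716177, 0.66561335, 0.51016957]), 'wrist_torque': array([ 0.03421597,  0.03920742, -0.00299213]), 'gripper_width': 85.45783477284283} 18.700000000000003
top [[550.17507803   0.         318.91337802]
 [  0.         550.17507803 234.06800822]
 [  0.           0.           1.        ]] [[ 0.00480198 -0.99997637  0.00491999]
 [-0.9950789  -0.00526529 -0.09894576]
 [ 0.09896932 -0.00442064 -0.99508067]] [-38.53660891 479.54575589 986.46373797]
scene [[535.39972327   0.         314.89254369]
 [  0.         535.39972327 239.95767684]
 [  0.           0.           1.        ]] [[ 2.76723965e-02  9.99617036e-01 -1.39790633e-04]
 [ 6.51961150e-01 -1.81542461e-02 -7.58035014e-01]
 [-7.57747251e-01  2.08855074e-02 -6.52213844e-01]] [   4.38013141 -265.61182233 1510.89552689]
```

View pics/top1.png

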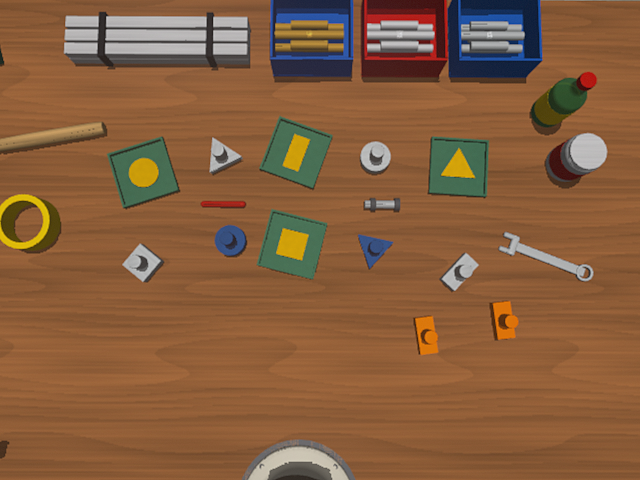

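View pics/scene1.png

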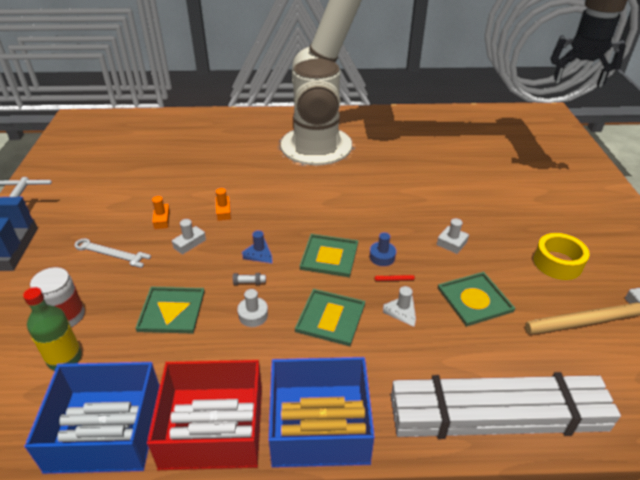

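Top view, candidates with pixels:
- **Bare silver punches:** triangle (222,155), round (376,156), square (142,262), oblong (460,271).
- **Leave alone:** blue round (230,240) and blue triangle (374,249), plus the orange look-alikes at (427,336) and (504,320).
- **Trays, by their yellow marks:** round (143,172), oblong (296,153), triangle (458,166), square (292,244).

Only the grey, unpainted ones fit the description. Next I measure them from the two views and make one enlarged crop to confirm.

```bash
cat > vis.py <<'E'
import numpy as np,cv2
def load(n): return dict(np.load(n))
def cloud(d):
    K=d['camera_matrix'];z=d['depth'].astype(float);v,u=np.mgrid[:480,:640]
    c=np.stack([(u-K[0,2])/K[0,0]*z,(v-K[1,2])/K[1,1]*z,z],-1)
    w=(c-d['t'])@d['R'];w[z<=0]=np.nan
    return w
def proj(d,X):
    c=d['R']@np.asarray(X,float)+d['t'];p=d['camera_matrix']@c;return p[:2]/p[2]
def P(d): return d['camera_matrix']@np.c_[d['R'],d['t']]
def onplane(d,uv,z):
    r=d['R'].T@np.linalg.inv(d['camera_matrix'])@[uv[0],uv[1],1];o=-d['R'].T@d['t'];return o+r*(z-o[2])/r[2]
def tri(a,b,pa,pb):
    X=cv2.triangulatePoints(P(a),P(b),np.float64(pa),np.float64(pb))[:,0];return X[:3]/X[3]
def yellow(im):
    h=cv2.cvtColor(im,cv2.COLOR_BGR2HSV);return cv2.inRange(h,(20,170,120),(32,255,255))
def cents(m,amin):
    n,_,st,c=cv2.connectedComponentsWithStats(m);return [(c[i],st[i,4]) for i in range(1,n) if st[i,4]>amin]
E
python3 - <<'E'
from vis import *
t=load('top1.npz');s=load('scene1.npz');W=cloud(t);WS=cloud(s)
P0=dict(tri=(222,155),rnd=(376,156),sq=(142,262),obl=(460,271),b_r=(230,240),b_t=(374,249))
def top_c(d,W,uv):  # cap centroid: highest patch near a pixel
    u,v=map(int,uv);sl=(slice(max(v-22,0),v+22),slice(u-22,u+22));z=W[sl][...,2]
    hi=np.nanpercentile(z,99.5)
    zz=np.where(np.isnan(z),-1,z);m=(np.abs(zz-hi)<4).astype(np.uint8)
    c,a=max(cents(m,5),key=lambda q:q[1]);return c+[u-22,v-22],hi,a
for k,p in P0.items():
    ct,h,a=top_c(t,W,p);X0=onplane(t,ct,h)
    cs,hs,as_=top_c(s,WS,proj(s,X0))
    X=tri(t,s,ct,cs);print(k,ct.round(1),'topdepth h',h.round(1),'scene',cs.round(1),hs.round(1),'tri',X.round(1),'plane62',onplane(t,ct,62).round(1)[:2],onplane(s,cs,62).round(1)[:2])
yt=[c for c,a in cents(yellow(t['image']),300)];ys=[c for c,a in cents(yellow(s['image']),150)]
for k,p in dict(rnd=(143,172),obl=(296,153),tri=(458,166),sq=(292,244)).items():
    ct=min(yt,key=lambda c:np.hypot(*(c-p)));q=proj(s,onplane(t,ct,4));cs=min(ys,key=lambda c:np.hypot(*(c-q)))
    # tray outline centre (rim z=12)
    g=cv2.inRange(cv2.cvtColor(t['image'],cv2.COLOR_BGR2HSV),(55,80,30),(90,255,255))
    cn=[c for c in cv2.findContours(g,0,2)[0] if cv2.pointPolygonTest(c,(float(ct[0]),float(ct[1])),False)>0][0]
    r=cv2.minAreaRect(cn)
    print('tray',k,ct.round(1),cs.round(1),'tri',tri(t,s,ct,cs).round(1),'pl4',onplane(t,ct,4).round(1)[:2],onplane(s,cs,4).round(1)[:2],'rect',onplane(t,r[0],12).round(1)[:2],np.round(r[2],1))
im=t['image'][120:350,110:530];cv2.imwrite('pics/crop1.png',cv2.resize(im,None,fx=1.9,fy=1.9,interpolation=2))
E
```

```text
tri [216.8 149.8] topdepth h 63.9 scene [405.  290.5] 65.2 tri [627.  147.3  61.1] plane62 [626.8 147.9] [628.  146.1]
rnd [377.  150.9] topdepth h 64.3 scene [250.1 293.2] 65.5 tri [ 626.6 -140.8   61.6] plane62 [ 626.4 -139.5] [ 626.8 -142. ]
sq [133.7 261.5] topdepth h 64.2 scene [455.9 221.6] 64.6 tri [425.8 288.5  61.3] plane62 [425.8 288.8] [426.8 287.6]
obl [465.2 271.3] topdepth h 65.3 scene [184.8 222.1] 65.3 tri [ 411.6 -294.8   61.1] plane62 [ 411.5 -293.4] [ 412.5 -295.7]
b_r [225.8 238.3] topdepth h 64.3 scene [383.9 235.4] 65.1 tri [467.5 127.7  61.4] plane62 [467.5 128.3] [468.3 126.9]
b_t [375.3 246.7] topdepth h 64.3 scene [257.  233.3] 65.3 tri [ 454.1 -137.    61.8] plane62 [ 454.  -135.4] [ 454.2 -138.5]
tray rnd [143.2 172.2] [474.8 298.2] tri [597.5 296.5   4. ] pl4 [597.5 296.6] [597.5 296.3] rect [596.6 295.4] 72.4
tray obl [295.8 152.2] [330.2 316.8] tri [637.8   7.9   3.9] pl4 [637.8   8.5] [637.9   7.3] rect [636.8   8.3] 20.6
tray tri [457.8 166.8] [171.  309.6] tri [ 611.5 -299.7    4.4] pl4 [ 611.5 -299.2] [ 610.9 -300.6] rect [ 610.4 -298.4] 2.5
tray sq [291.8 243.9] [329.1 255. ] tri [463.   14.    4.5] pl4 [463.1  14.4] [462.5  13.7] rect [462.7  14. ] 14.5
```

View pics/crop1.png

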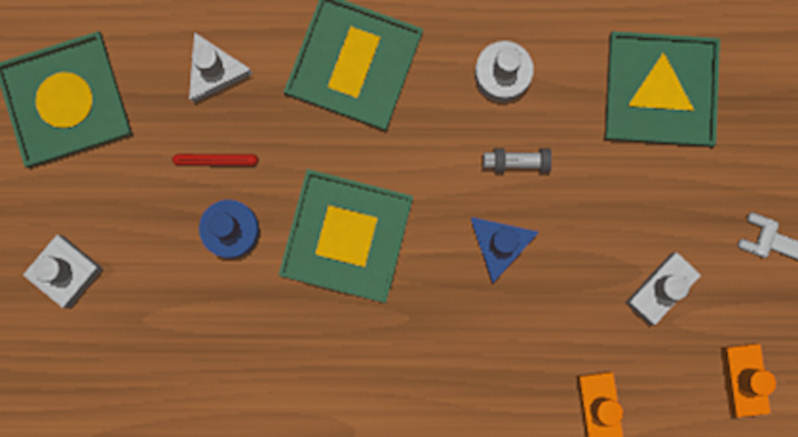

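The crop confirms it. The grey round (505,70), triangle (213,65), square (60,270) and oblong (667,288) are bare metal, the two blues are painted, and both orange ones lie outside the job. Triangulated shank tops come out at 61–62 mm and tray floors at about 4 mm, which agrees with the text. First I square the tool to the world axes and go towards the square punch.

Call:
play_rows:
  travel:
    - [0,0,0]
    - [0,0,0]
    - [0.0275,0.031,0]
    - [0.0275,0.031,0]
    - [0.0275,0.031,0]
    - [0.0275,0.031,0]
    - [0.0275,0.031,0]
    - [0.0275,0.031,0]
    - [0.0275,0.031,0]
    - [0.0275,0.031,0]
    - [0.0275,0.031,0]
    - [0.0275,0.031,0]
  rotation:
    - [0,0,-0.12]
    - [0,0,-0.12]
    - [0,0,0]
    - [0,0,0]
    - [0,0,0]
    - [0,0,0]
    - [0,0,0]
    - [0,0,0]
    - [0,0,0]
    - [0,0,0]
    - [0,0,0]
    - [0,0,0]
  grip: [1,1,0.7,0.7,0.7,0.7,0.7,0.7,0.7,0.7,0.7,0.7]

```text
clock: 1.1
position: [424.2, 295.2, 231.2]
ee_rot: [1.0, 0.0, -0.0, 0.0]
contact_force: [1.1, 0.8, -0.0]
gripper_width: 59.6
```

Call:
play_rows:
  travel:
    - [0,0,0.03]
    - [0,0,0.03]
    - [0,0,0.02]
    - [0,0,0]
    - [0,0,0]
    - [0,0,0]
  rotation:
    - [0,0,0]
    - [0,0,0]
    - [0,0,0]
    - [0,0,0]
    - [0,0,0]
    - [0,0,0]
  grip: [0.7,0.7,0.7,0.7,0.7,0.7]

```text
clock: 1.6
position: [424.2, 298.0, 152.6]
ee_rot: [1.0, 0.001, 0.001, -0.001]
contact_force: [-0.4, 0.3, 0.0]
gripper_width: 59.9
```

```bash
cat > look.py <<'E'
import sys
from bench import arm,optics
import cv2,numpy as np
from scipy.spatial.transform import Rotation as Ro
def look(tag,goal,zs):
    ps=np.mean([arm.read_state()['position'] for _ in range(3)],0);s=arm.read_state()
    d=optics.get_image('wrist');Rm=Ro.from_quat(s['ee_rot']).as_matrix();K=d['camera_matrix'];H=d['hand_eye']
    np.savez(tag+'.npz',ps=ps,Rm=Rm,**d)
    def pr(X):
        c=np.linalg.inv(H)@np.r_[Rm.T@(np.array(X)-ps),1];r=np.hypot(c[0],c[1]);th=np.arctan2(r,c[2])
        return K[:2,2]+np.array([K[0,0]*c[0]/r,K[1,1]*c[1]/r])*th
    im=d['image'].copy()
    for z in zs:
        p=pr([goal[0],goal[1],z]);print('z',z,'pix',p.round(1));cv2.drawMarker(im,tuple(int(x) for x in p.round()),(0,0,255),0,10,1)
    cv2.imwrite(f'pics/{tag}.png',im);print('pos',ps.round(1),s['clock'],K[0,0])
def cast(tag,uv,z):
    d=np.load(tag+'.npz');K=d['camera_matrix'];H=d['hand_eye'];q=(np.array(uv)-K[:2,2])/K[0,0];th=np.hypot(*q)
    r=np.r_[q/th*np.sin(th),np.cos(th)];r=d['Rm']@H[:3,:3]@r;o=d['ps']+d['Rm']@H[:3,3];return o+r*(z-o[2])/r[2]
E
python3 -c "
from look import *
look('w1',(425.8,288.5),[62])"
```

```text
z 62 pix [323.6 237. ]
pos [424.2 298.  152.6] 1.6 371.64829954431775
```

View pics/w1.png

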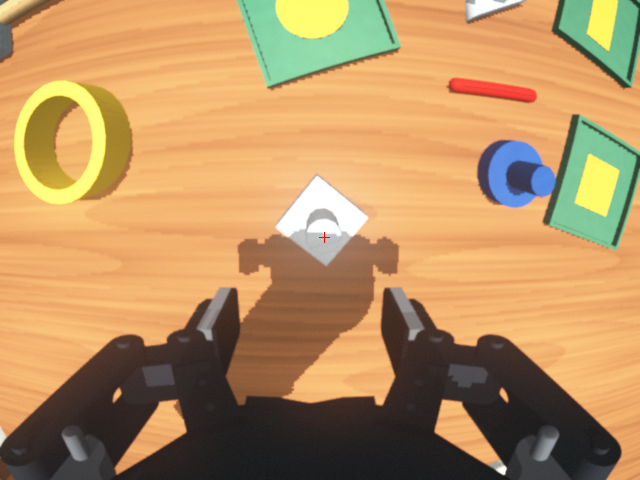

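The wrist view shows the square punch under the hand at about (322,228), with the red mark for the predicted shank top at (324,237). Shadow blurs the shank, so I enlarge it.

```bash
python3 - <<'E'
from look import *
d=np.load('w1.npz');print(d['hand_eye'].round(3))
im=cv2.imread('pics/w1.png')[165:275,262:382];cv2.imwrite('pics/w1c.png',cv2.resize(im,None,fx=5,fy=5,interpolation=2))
E
```

```text
[[  -0.      -0.961   -0.277   69.072]
 [   1.      -0.       0.       0.656]
 [  -0.      -0.277    0.961 -144.445]
 [   0.       0.       0.       1.   ]]
```

View pics/w1c.png

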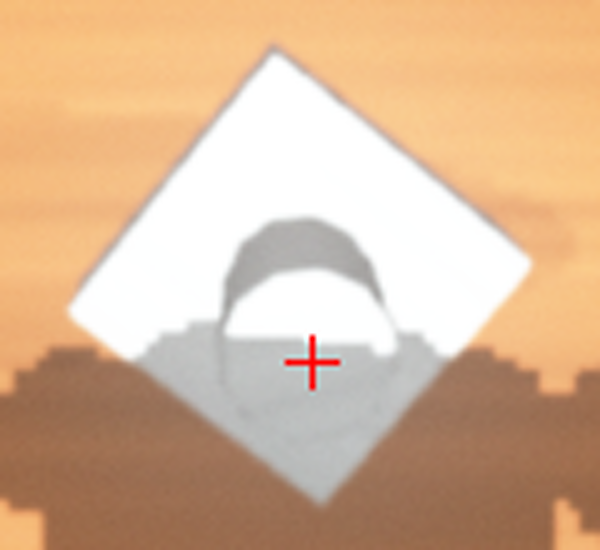

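The enlarged crop shows the shank top disc centred at about (310,356), with the predicted mark at (312,362). That is under 1 mm apart, so the two-view positions hold. Now I descend and grip the square punch.

Call:
play_rows:
  travel:
    - [0.002,0.0095,0.02]
    - [0,0,0.03]
    - [0,0,0.03]
    - [0,0,0.025]
    - [0,0,0.02]
    - [0,0,0]
    - [0,0,0]
    - [0,0,0]
    - [0,0,0]
    - [0,0,0]
    - [0,0,0]
    - [0,0,0]
  rotation:
    - [0,0,0]
    - [0,0,0]
    - [0,0,0]
    - [0,0,0]
    - [0,0,0]
    - [0,0,0]
    - [0,0,0]
    - [0,0,0]
    - [0,0,0]
    - [0,0,0]
    - [0,0,0]
    - [0,0,0]
  grip: [0.7,0.7,0.7,0.7,0.7,0.7,0.7,0,0,0,0,0]

```text
clock: 2.65
position: [426.4, 289.1, 28.2]
ee_rot: [1.0, 0.001, 0.001, -0.002]
contact_force: [-2.0, 1.1, 6.7]
gripper_width: 22.6
```

Call:
play_rows:
  travel:
    - [0,0,0]
    - [0,0,0]
    - [0,0,0]
    - [0,0,0]
    - [0,0,-0.02]
    - [0,0,-0.03]
    - [0,0,-0.03]
    - [0,0,0]
    - [0,0,0]
  rotation:
    - [0,0,0]
    - [0,0,0]
    - [0,0,0]
    - [0,0,0]
    - [0,0,0]
    - [0,0,0]
    - [0,0,0]
    - [0,0,0]
    - [0,0,0]
  grip: [0,0,0,0,0,0,0,0,0]

```text
clock: 3.4
position: [425.5, 288.0, 107.5]
ee_rot: [1.0, -0.0, 0.001, -0.001]
contact_force: [-1.7, -0.4, -4.5]
gripper_width: 22.3
```

The square punch is held: width 22 mm and about 4.5 N of weight. I carry it to its tray.

Call:
play_rows:
  travel:
    - [0.0042,0.0305,0]
    - [0.0042,0.0305,0]
    - [0.0042,0.0305,0]
    - [0.0042,0.0305,0]
    - [0.0042,0.0305,0]
    - [0.0042,0.0305,0]
    - [0.0042,0.0305,0]
    - [0.0042,0.0305,0]
    - [0.0042,0.0305,0]
    - [0,0,0]
    - [0,0,0]
    - [0,0,0]
  rotation:
    - [0,0,0]
    - [0,0,0]
    - [0,0,0]
    - [0,0,0]
    - [0,0,0]
    - [0,0,0]
    - [0,0,0]
    - [0,0,0]
    - [0,0,0]
    - [0,0,0]
    - [0,0,0]
    - [0,0,0]
  grip: [0,0,0,0,0,0,0,0,0,0,0,0]

```text
clock: 4.4
position: [462.1, 12.7, 104.9]
ee_rot: [1.0, -0.001, -0.002, 0.0]
contact_force: [0.9, 0.1, -3.4]
gripper_width: 22.7
```

Call:
play_rows:
  travel:
    - [0,0,0.02]
    - [0,0,0.02]
    - [0,0,0.018]
    - [0,0,0.01]
    - [0,0,0.004]
    - [0,0,0]
    - [0,0,0]
  rotation:
    - [0,0,0]
    - [0,0,0]
    - [0,0,0]
    - [0,0,0]
    - [0,0,0]
    - [0,0,0]
    - [0,0,0]
  grip: [0,0,0,0,0,0,0]

```text
clock: 4.98
position: [463.7, 14.0, 34.4]
ee_rot: [1.0, 0.001, 0.0, -0.0]
contact_force: [0.3, -0.0, -4.0]
gripper_width: 22.3
```

```bash
python3 -c "
from look import *
look('w2',(463,14),[4])"
```

```text
z 4 pix [308.6 274. ]
pos [463.7  14.   34.4] 4.9833 371.64829954431775
```

View pics/w2.png

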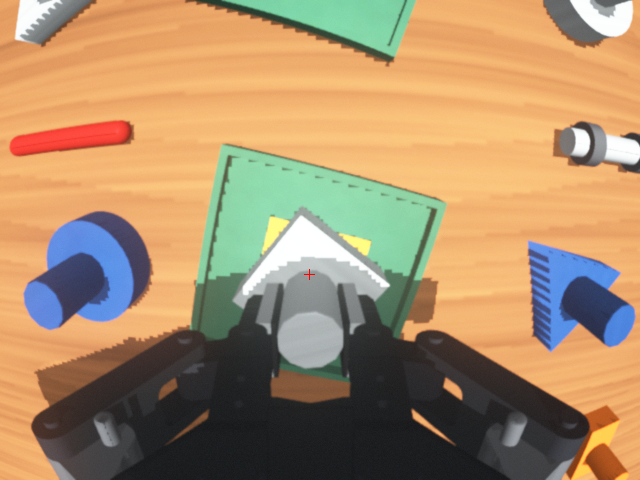

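The punch hangs over the square mark at about (309,274), centred, and both blue punches are clear. I lower in millimetre steps until the weight comes off.

Call:
play_rows:
  travel:
    - [0,0,0.001]
    - [0,0,0.001]
    - [0,0,0.0005]
    - [0,0,0]
    - [0,0,0]
  rotation:
    - [0,0,0]
    - [0,0,0]
    - [0,0,0]
    - [0,0,0]
    - [0,0,0]
  grip: [0,0,0,0,0]

```text
clock: 5.45
position: [463.6, 13.3, 32.3]
ee_rot: [1.0, 0.0, 0.0, -0.0]
contact_force: [-0.9, 1.8, 0.1]
gripper_width: 22.5
```

Weight is off at z 32.3, as expected for a 4 mm floor. I release, rise, and go to the round punch.

Call:
play_rows:
  travel:
    - [0,0,0]
    - [0,0,0]
    - [0,0,0]
    - [0,0,-0.02]
    - [0,0,-0.03]
    - [0,0,-0.03]
    - [0,0,0]
  rotation:
    - [0,0,0]
    - [0,0,0]
    - [0,0,0]
    - [0,0,0]
    - [0,0,0]
    - [0,0,0]
    - [0,0,0]
  grip: [0.6,0.6,0.6,0.6,0.6,0.6,0.6]

```text
clock: 6.03
position: [467.4, 14.1, 117.3]
ee_rot: [1.0, 0.001, 0.006, -0.001]
contact_force: [0.4, 1.1, 0.5]
gripper_width: 51.4
```

Call:
play_rows:
  travel:
    - [0.0272,0.0258,0]
    - [0.0272,0.0258,0]
    - [0.0272,0.0258,0]
    - [0.0272,0.0258,0]
    - [0.0272,0.0258,0]
    - [0.0272,0.0258,0]
    - [0,0,0]
    - [0,0,0]
    - [0,0,0]
    - [0,0,0]
  rotation:
    - [0,0,0]
    - [0,0,0]
    - [0,0,0]
    - [0,0,0]
    - [0,0,0]
    - [0,0,0]
    - [0,0,0]
    - [0,0,0]
    - [0,0,0]
    - [0,0,0]
  grip: [0.7,0.7,0.7,0.7,0.7,0.7,0.7,0.7,0.7,0.7]

```text
clock: 6.87
position: [625.7, -141.0, 111.6]
ee_rot: [1.0, 0.0, -0.0, -0.0]
contact_force: [-0.2, 1.0, 0.7]
gripper_width: 59.6
```

```bash
python3 -c "
from look import *
look('w3',(626.6,-140.8),[62])
d=np.load('w3.npz');cv2.imwrite('pics/w3c.png',cv2.resize(cv2.imread('pics/w3.png')[150:400,190:450],None,fx=2.3,fy=2.3))"
```

```text
z 62 pix [308.5 258.4]
pos [ 625.7 -141.   111.6] 6.8667 371.64829954431775
```

View pics/w3c.png

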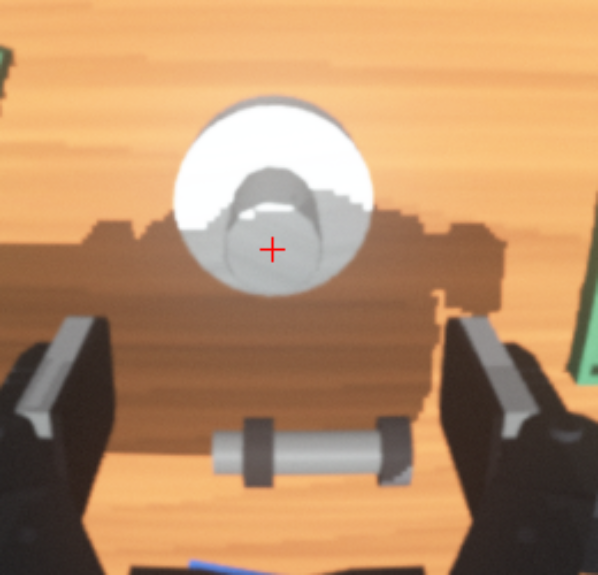

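The shank top disc is centred at about (272,250), right on the mark. Descend and grip the round punch.

Call:
play_rows:
  travel:
    - [0.001,0,0.025]
    - [0,0,0.025]
    - [0,0,0.02]
    - [0,0,0.0135]
    - [0,0,0]
    - [0,0,0]
    - [0,0,0]
    - [0,0,0]
    - [0,0,0]
    - [0,0,0]
    - [0,0,0]
    - [0,0,0]
  rotation:
    - [0,0,0]
    - [0,0,0]
    - [0,0,0]
    - [0,0,0]
    - [0,0,0]
    - [0,0,0]
    - [0,0,0]
    - [0,0,0]
    - [0,0,0]
    - [0,0,0]
    - [0,0,0]
    - [0,0,0]
  grip: [0.7,0.7,0.7,0.7,0.7,0.7,0,0,0,0,0,0]

```text
clock: 7.92
position: [628.5, -141.3, 30.0]
ee_rot: [1.0, 0.0, 0.001, 0.0]
contact_force: [-1.2, 3.3, 5.9]
gripper_width: 22.3
```

Call:
play_rows:
  travel:
    - [0,0,0]
    - [0,0,0]
    - [0,0,0]
    - [0,0,-0.02]
    - [0,0,-0.03]
    - [0,0,-0.03]
    - [0,0,0]
    - [0,0,0]
    - [0,0,0]
  rotation:
    - [0,0,0]
    - [0,0,0]
    - [0,0,0]
    - [0,0,0]
    - [0,0,0]
    - [0,0,0]
    - [0,0,0]
    - [0,0,0]
    - [0,0,0]
  grip: [0,0,0,0,0,0,0,0,0]

```text
clock: 8.67
position: [625.8, -141.4, 106.4]
ee_rot: [1.0, -0.0, -0.002, -0.001]
contact_force: [-0.5, 0.3, -4.3]
gripper_width: 22.1
```

Call:
play_rows:
  travel:
    - [-0.0024,-0.0365,-0.001]
    - [-0.0024,-0.0365,0]
    - [-0.0024,-0.0365,0]
    - [-0.0024,-0.0365,0]
    - [-0.0024,-0.0365,0]
    - [-0.0024,-0.0365,0]
    - [-0.0024,-0.0365,0]
    - [-0.0024,-0.0365,0]
    - [-0.0024,-0.0365,0]
    - [-0.0024,-0.0365,0]
    - [-0.0024,-0.0365,0]
    - [-0.0024,-0.0365,0]
  rotation:
    - [0,0,0]
    - [0,0,0]
    - [0,0,0]
    - [0,0,0]
    - [0,0,0]
    - [0,0,0]
    - [0,0,0]
    - [0,0,0]
    - [0,0,0]
    - [0,0,0]
    - [0,0,0]
    - [0,0,0]
  grip: [0,0,0,0,0,0,0,0,0,0,0,0]

```text
clock: 9.67
position: [596.7, 297.1, 106.1]
ee_rot: [1.0, -0.0, -0.002, 0.002]
contact_force: [0.6, -0.5, -4.7]
gripper_width: 22.2
```

Call:
play_rows:
  travel:
    - [0,0,0]
    - [0,0,0]
    - [0,0,0.02]
    - [0,0,0.02]
    - [0,0,0.02]
    - [0,0,0.01]
    - [0,0,0.003]
    - [0,0,0]
    - [0,0,0]
    - [0,0,0]
  rotation:
    - [0,0,0]
    - [0,0,0]
    - [0,0,0]
    - [0,0,0]
    - [0,0,0]
    - [0,0,0]
    - [0,0,0]
    - [0,0,0]
    - [0,0,0]
    - [0,0,0]
  grip: [0,0,0,0,0,0,0,0,0,0]

```text
clock: 10.5
position: [599.0, 296.0, 36.3]
ee_rot: [1.0, -0.0, 0.0, -0.0]
contact_force: [-0.3, -0.5, -4.6]
gripper_width: 22.6
```

Call:
play_rows:
  travel:
    - [0,0,0.001]
    - [0,0,0.001]
    - [0,0,0.001]
    - [0,0,0]
    - [0,0,0]
  rotation:
    - [0,0,0]
    - [0,0,0]
    - [0,0,0]
    - [0,0,0]
    - [0,0,0]
  grip: [0,0,0,0,0]

```text
clock: 10.92
position: [598.9, 296.5, 34.1]
ee_rot: [1.0, 0.0, 0.0, -0.0]
contact_force: [-2.0, -1.1, 1.6]
gripper_width: 23.1
```

The round punch is on the floor: the weight is off and there is a 1.6 N push. Release, then go over the triangle punch.

Call:
play_rows:
  travel:
    - [0,0,0]
    - [0,0,0]
    - [0,0,0]
    - [0,0,-0.02]
    - [0,0,-0.03]
    - [0,0,-0.03]
    - [0,0,0]
  rotation:
    - [0,0,0]
    - [0,0,0]
    - [0,0,0]
    - [0,0,0]
    - [0,0,0]
    - [0,0,0]
    - [0,0,0]
  grip: [0.6,0.6,0.6,0.6,0.6,0.6,0.6]

```text
clock: 11.5
position: [602.6, 298.7, 121.0]
ee_rot: [1.0, 0.001, 0.006, -0.003]
contact_force: [0.7, 1.1, 2.3]
gripper_width: 51.0
```

Call:
play_rows:
  travel:
    - [0.0056,0.0298,0]
    - [0.0056,0.0298,0]
    - [0.0056,0.0298,0]
    - [0.0056,0.0298,0]
    - [0.0056,0.0298,0]
    - [0,0,0]
    - [0,0,0]
    - [0,0,0]
    - [0,0,0]
  rotation:
    - [0,0,0]
    - [0,0,0]
    - [0,0,0]
    - [0,0,0]
    - [0,0,0]
    - [0,0,0]
    - [0,0,0]
    - [0,0,0]
    - [0,0,0]
  grip: [0.7,0.7,0.7,0.7,0.7,0.7,0.7,0.7,0.7]

```text
clock: 12.25
position: [626.8, 148.3, 113.4]
ee_rot: [1.0, 0.001, 0.0, -0.0]
contact_force: [0.2, -0.4, -0.4]
gripper_width: 60.0
```

```bash
python3 -c "
from look import *
look('w4',(627,147),[62])
cv2.imwrite('pics/w4c.png',cv2.resize(cv2.imread('pics/w4.png'),None,fx=1.25,fy=1.25))"
```

```text
z 62 pix [311.2 258.6]
pos [626.8 148.3 113.4] 12.25 371.64829954431775
```

View pics/w4c.png

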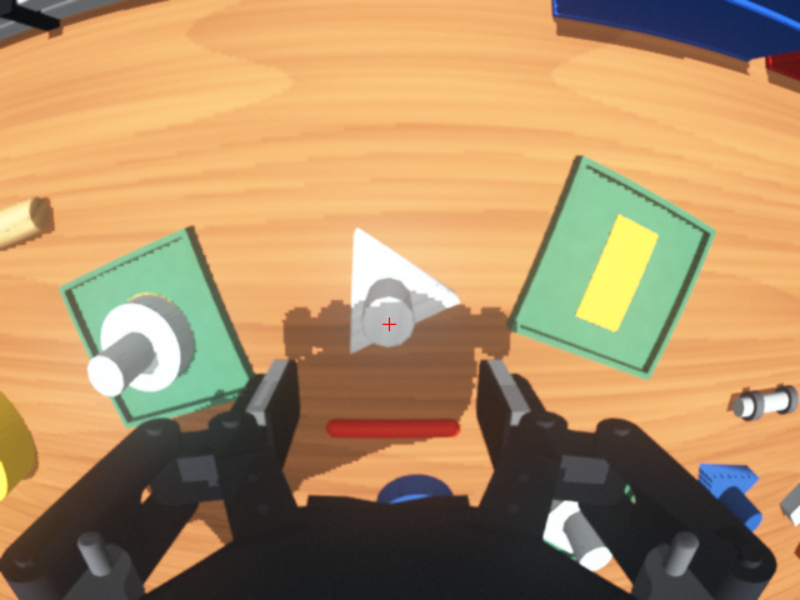

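The triangle's shank top is at about (387,323), on the mark. The round punch stands upright in its tray at (145,345). Descend and grip.

Call:
play_rows:
  travel:
    - [0,0.001,0.025]
    - [0,0,0.025]
    - [0,0,0.02]
    - [0,0,0.015]
    - [0,0,0]
    - [0,0,0]
    - [0,0,0]
    - [0,0,0]
    - [0,0,0]
    - [0,0,0]
    - [0,0,0]
    - [0,0,0]
  rotation:
    - [0,0,0]
    - [0,0,0]
    - [0,0,0]
    - [0,0,0]
    - [0,0,0]
    - [0,0,0]
    - [0,0,0]
    - [0,0,0]
    - [0,0,0]
    - [0,0,0]
    - [0,0,0]
    - [0,0,0]
  grip: [0.7,0.7,0.7,0.7,0.7,0.7,0,0,0,0,0,0]

```text
clock: 13.3
position: [627.8, 147.2, 30.0]
ee_rot: [1.0, 0.0, 0.002, -0.001]
contact_force: [-1.0, 2.6, 5.8]
gripper_width: 22.5
```

Call:
play_rows:
  travel:
    - [0,0,0]
    - [0,0,0]
    - [0,0,0]
    - [0,0,-0.02]
    - [0,0,-0.03]
    - [0,0,-0.03]
    - [0,0,0]
    - [0,0,0]
    - [0,0,0]
  rotation:
    - [0,0,0]
    - [0,0,0]
    - [0,0,0]
    - [0,0,0]
    - [0,0,0]
    - [0,0,0]
    - [0,0,0]
    - [0,0,0]
    - [0,0,0]
  grip: [0,0,0,0,0,0,0,0,0]

```text
clock: 14.05
position: [624.8, 145.7, 106.2]
ee_rot: [1.0, -0.001, -0.002, 0.0]
contact_force: [0.2, -0.3, -4.8]
gripper_width: 22.2
```

Call:
play_rows:
  travel:
    - [-0.0012,0.0372,0]
    - [-0.0012,0.0372,0]
    - [-0.0012,0.0372,0]
    - [-0.0012,0.0372,0]
    - [-0.0012,0.0372,0]
    - [-0.0012,0.0372,0]
    - [-0.0012,0.0372,0]
    - [-0.0012,0.0372,0]
    - [-0.0012,0.0372,0]
    - [-0.0012,0.0372,0]
    - [-0.0012,0.0372,0]
    - [-0.0012,0.0372,0]
  rotation:
    - [0,0,0]
    - [0,0,0]
    - [0,0,0]
    - [0,0,0]
    - [0,0,0]
    - [0,0,0]
    - [0,0,0]
    - [0,0,0]
    - [0,0,0]
    - [0,0,0]
    - [0,0,0]
    - [0,0,0]
  grip: [0,0,0,0,0,0,0,0,0,0,0,0]

```text
clock: 15.05
position: [610.2, -301.2, 104.9]
ee_rot: [1.0, -0.0, -0.003, -0.001]
contact_force: [0.4, 0.5, -4.1]
gripper_width: 22.8
```

Call:
play_rows:
  travel:
    - [0,0,0]
    - [0,0,0]
    - [0,0,0.02]
    - [0,0,0.02]
    - [0,0,0.02]
    - [0,0,0.01]
    - [0,0,0.002]
    - [0,0,0]
    - [0,0,0]
    - [0,0,0]
  rotation:
    - [0,0,0]
    - [0,0,0]
    - [0,0,0]
    - [0,0,0]
    - [0,0,0]
    - [0,0,0]
    - [0,0,0]
    - [0,0,0]
    - [0,0,0]
    - [0,0,0]
  grip: [0,0,0,0,0,0,0,0,0,0]

```text
clock: 15.88
position: [612.7, -299.7, 36.4]
ee_rot: [1.0, 0.0, 0.0, 0.0]
contact_force: [-0.6, 0.8, -4.5]
gripper_width: 22.6
```

Call:
play_rows:
  travel:
    - [0,0,0.001]
    - [0,0,0.001]
    - [0,0,0]
    - [0,0,0]
  rotation:
    - [0,0,0]
    - [0,0,0]
    - [0,0,0]
    - [0,0,0]
  grip: [0,0,0,0]

```text
clock: 16.22
position: [612.3, -300.1, 34.3]
ee_rot: [1.0, 0.0, -0.0, -0.0]
contact_force: [-0.1, 0.1, -4.1]
gripper_width: 22.3
```

Call:
play_rows:
  travel:
    - [0,0,0.001]
    - [0,0,0.0005]
    - [0,0,0]
    - [0,0,0]
  rotation:
    - [0,0,0]
    - [0,0,0]
    - [0,0,0]
    - [0,0,0]
  grip: [0,0,0,0]

```text
clock: 16.55
position: [612.7, -300.2, 33.9]
ee_rot: [1.0, 0.0, 0.0, 0.0]
contact_force: [-0.8, 1.9, 3.4]
gripper_width: 22.5
```

Triangle on the floor. Release and go over the oblong punch.

Call:
play_rows:
  travel:
    - [0,0,0]
    - [0,0,0]
    - [0,0,0]
    - [0,0,-0.02]
    - [0,0,-0.03]
    - [0,0,-0.03]
    - [0,0,0]
  rotation:
    - [0,0,0]
    - [0,0,0]
    - [0,0,0]
    - [0,0,0]
    - [0,0,0]
    - [0,0,0]
    - [0,0,0]
  grip: [0.6,0.6,0.6,0.6,0.6,0.6,0.6]

```text
clock: 17.13
position: [616.5, -301.8, 120.3]
ee_rot: [1.0, 0.001, 0.006, 0.003]
contact_force: [0.6, -0.2, 2.1]
gripper_width: 51.4
```

Call:
play_rows:
  travel:
    - [-0.0334,-0.0008,0]
    - [-0.0334,-0.0008,0]
    - [-0.0334,-0.0008,0]
    - [-0.0334,-0.0008,0]
    - [-0.0334,-0.0008,0]
    - [-0.0334,-0.0008,0]
    - [0,0,0]
    - [0,0,0]
    - [0,0,0]
    - [0,0,0]
  rotation:
    - [0,0,0]
    - [0,0,0]
    - [0,0,0]
    - [0,0,0]
    - [0,0,0]
    - [0,0,0]
    - [0,0,0]
    - [0,0,0]
    - [0,0,0]
    - [0,0,0]
  grip: [0.7,0.7,0.7,0.7,0.7,0.7,0.7,0.7,0.7,0.7]

```text
clock: 17.97
position: [413.4, -295.6, 113.1]
ee_rot: [1.0, 0.0, 0.001, 0.0]
contact_force: [0.6, 0.4, 0.5]
gripper_width: 59.8
```

```bash
python3 -c "
from look import *
look('w5',(411.6,-294.8),[62])
cv2.imwrite('pics/w5c.png',cv2.resize(cv2.imread('pics/w5.png'),None,fx=1.25,fy=1.25))"
```

```text
z 62 pix [307.3 262.3]
pos [ 413.4 -295.6  113.1] 17.9667 371.64829954431775
```

View pics/w5c.png

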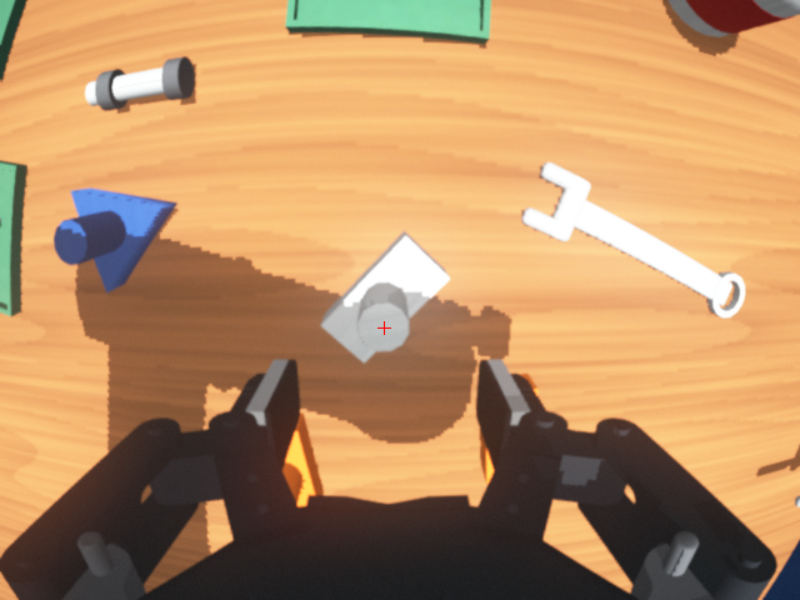

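The bare oblong's shank top is at about (383,325), on the mark. The orange ones sit well behind, about 110 mm off. Descend and grip.

Call:
play_rows:
  travel:
    - [-0.0015,-0.0005,0.025]
    - [0,0,0.025]
    - [0,0,0.02]
    - [0,0,0.015]
    - [0,0,0]
    - [0,0,0]
    - [0,0,0]
    - [0,0,0]
    - [0,0,0]
    - [0,0,0]
    - [0,0,0]
    - [0,0,0]
  rotation:
    - [0,0,0]
    - [0,0,0]
    - [0,0,0]
    - [0,0,0]
    - [0,0,0]
    - [0,0,0]
    - [0,0,0]
    - [0,0,0]
    - [0,0,0]
    - [0,0,0]
    - [0,0,0]
    - [0,0,0]
  grip: [0.7,0.7,0.7,0.7,0.7,0.7,0,0,0,0,0,0]

```text
clock: 19.02
position: [411.4, -294.9, 29.0]
ee_rot: [1.0, 0.0, 0.001, 0.0]
contact_force: [0.1, 2.0, 7.0]
gripper_width: 22.6
```

Call:
play_rows:
  travel:
    - [0,0,0]
    - [0,0,0]
    - [0,0,0]
    - [0,0,-0.02]
    - [0,0,-0.03]
    - [0,0,-0.03]
    - [0,0,0]
    - [0,0,0]
    - [0,0,0]
  rotation:
    - [0,0,0]
    - [0,0,0]
    - [0,0,0]
    - [0,0,0]
    - [0,0,0]
    - [0,0,0]
    - [0,0,0]
    - [0,0,0]
    - [0,0,0]
  grip: [0,0,0,0,0,0,0,0,0]

```text
clock: 19.77
position: [409.1, -294.1, 106.7]
ee_rot: [1.0, -0.0, -0.001, -0.001]
contact_force: [-0.6, 0.6, -3.7]
gripper_width: 22.4
```

Call:
play_rows:
  travel:
    - [0.0227,-0.0302,0]
    - [0.0227,-0.0302,0]
    - [0.0227,-0.0302,0]
    - [0.0227,-0.0302,0]
    - [0.0227,-0.0302,0]
    - [0.0227,-0.0302,0]
    - [0.0227,-0.0302,0]
    - [0.0227,-0.0302,0]
    - [0.0227,-0.0302,0]
    - [0.0227,-0.0302,0]
    - [0,0,0]
    - [0,0,0]
  rotation:
    - [0,0,0]
    - [0,0,0]
    - [0,0,0]
    - [0,0,0]
    - [0,0,0]
    - [0,0,0]
    - [0,0,0]
    - [0,0,0]
    - [0,0,0]
    - [0,0,0]
    - [0,0,0]
    - [0,0,0]
  grip: [0,0,0,0,0,0,0,0,0,0,0,0]

```text
clock: 20.77
position: [636.7, 9.0, 104.4]
ee_rot: [1.0, 0.001, -0.003, 0.0]
contact_force: [-0.4, 0.6, -3.9]
gripper_width: 22.4
```

Call:
play_rows:
  travel:
    - [0,0,0.02]
    - [0,0,0.02]
    - [0,0,0.02]
    - [0,0,0.01]
    - [0,0,0.003]
    - [0,0,0]
    - [0,0,0]
    - [0,0,0]
  rotation:
    - [0,0,0]
    - [0,0,0]
    - [0,0,0]
    - [0,0,0]
    - [0,0,0]
    - [0,0,0]
    - [0,0,0]
    - [0,0,0]
  grip: [0,0,0,0,0,0,0,0]

```text
clock: 21.43
position: [637.2, 6.7, 34.6]
ee_rot: [1.0, -0.0, -0.0, 0.0]
contact_force: [0.4, -0.4, -4.5]
gripper_width: 22.6
```

Call:
play_rows:
  travel:
    - [0,0,0.001]
    - [0,0,0.001]
    - [0,0,0.0005]
    - [0,0,0]
    - [0,0,0]
  rotation:
    - [0,0,0]
    - [0,0,0]
    - [0,0,0]
    - [0,0,0]
    - [0,0,0]
  grip: [0,0,0,0,0]

```text
clock: 21.85
position: [637.7, 7.1, 33.0]
ee_rot: [1.0, 0.0, 0.0, 0.0]
contact_force: [-1.1, -1.4, 1.8]
gripper_width: 22.5
```

On the floor. Release, rise and clear the view.

Call:
play_rows:
  travel:
    - [0,0,0]
    - [0,0,0]
    - [0,0,0]
    - [0,0,-0.02]
    - [0,0,-0.03]
    - [0,0,-0.04]
    - [0,0,-0.04]
    - [0,0,-0.04]
  rotation:
    - [0,0,0]
    - [0,0,0]
    - [0,0,0]
    - [0,0,0]
    - [0,0,0]
    - [0,0,0]
    - [0,0,0]
    - [0,0,0]
  grip: [0.6,0.6,0.6,0.6,0.6,0.6,0.6,0.6]

```text
clock: 22.52
position: [637.2, 7.3, 204.2]
ee_rot: [1.0, 0.0, 0.0, 0.0]
contact_force: [1.1, 0.6, -0.1]
gripper_width: 51.1
```

Call:
play_rows:
  travel:
    - [-0.015,-0.038,0]
    - [-0.015,-0.038,0]
    - [-0.015,-0.038,0]
    - [-0.015,-0.038,0]
    - [-0.015,-0.038,0]
    - [-0.015,-0.038,0]
    - [-0.015,-0.038,0]
    - [-0.015,-0.038,0]
    - [-0.015,-0.038,0]
    - [-0.015,-0.038,0]
    - [-0.015,-0.038,0]
    - [-0.015,-0.038,0]
  rotation:
    - [0,0,0]
    - [0,0,0]
    - [0,0,0]
    - [0,0,0]
    - [0,0,0]
    - [0,0,0]
    - [0,0,0]
    - [0,0,0]
    - [0,0,0]
    - [0,0,0]
    - [0,0,0]
    - [0,0,0]
  grip: [0.6,0.6,0.6,0.6,0.6,0.6,0.6,0.6,0.6,0.6,0.6,0.6]

```text
clock: 23.52
position: [456.2, 465.3, 202.6]
ee_rot: [1.0, 0.0, 0.0, -0.0]
contact_force: [1.3, 0.0, 0.5]
gripper_width: 51.3
```

Call:
play_rows:
  travel:
    - [-0.02,-0.035,0]
    - [-0.02,-0.035,0]
    - [-0.02,-0.035,0]
    - [-0.02,-0.035,0]
    - [0,0,0]
    - [0,0,0]
  rotation:
    - [0,0,0]
    - [0,0,0]
    - [0,0,0]
    - [0,0,0]
    - [0,0,0]
    - [0,0,0]
  grip: [0.6,0.6,0.6,0.6,0.6,0.6]

```text
clock: 24.02
position: [375.4, 605.1, 201.2]
ee_rot: [1.0, 0.002, -0.0, 0.0]
contact_force: [-0.3, 0.3, 0.3]
gripper_width: 51.3
```

```bash
python3 - <<'E'
from bench import optics
from vis import *
for n in("top","scene"): np.savez(n+'2.npz',**optics.get_image(n))
t=load('top2.npz');s=load('scene2.npz');W=cloud(t);WS=cloud(s);cv2.imwrite('pics/top2.png',t['image'])
G=dict(tri=(611.5,-299.7,66),rnd=(597.5,296.5,66),sq=(463,14,66),obl=(637.8,7.9,66),b_r=(467.5,127.7,62),b_t=(454.1,-137,62))
def cap(d,W,uv):
    u,v=uv.round().astype(int);z=W[v-18:v+18,u-18:u+18,2];hi=np.nanpercentile(z,99);m=(np.abs(np.nan_to_num(z,nan=-1)-hi)<4).astype(np.uint8)
    return max(cents(m,5),key=lambda q:q[1])[0]+[u-18,v-18]
for k,g in G.items():
    ct=cap(t,W,proj(t,g));cs=cap(s,WS,proj(s,g));X=tri(t,s,ct,cs);print(k,X.round(1),'off',(X-g).round(1))
E
```

```text
tri [ 612.9 -301.6   64.9] off [ 1.4 -1.9 -1.1]
rnd [596.3 296.   64.7] off [-1.2 -0.5 -1.3]
sq [463.2  12.6  65.5] off [ 0.2 -1.4 -0.5]
obl [637.5   6.3  64.9] off [-0.3 -1.6 -1.1]
b_r [468.  127.8  61. ] off [ 0.5  0.1 -1. ]
b_t [ 454.4 -137.1   60.9] off [ 0.3 -0.1 -1.1]
```

View pics/top2.png

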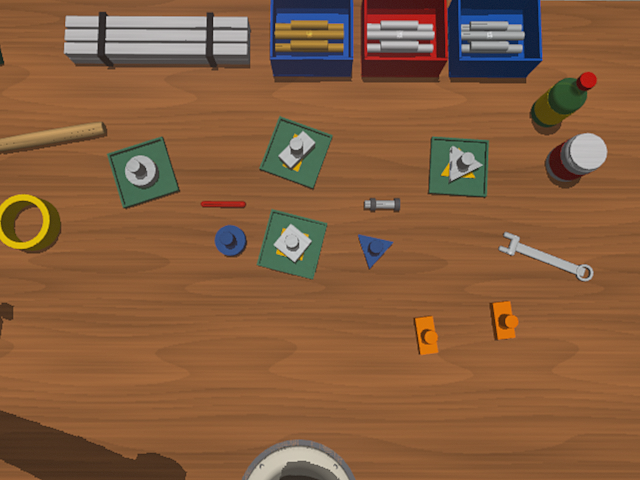

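The final top view shows all four bare punches standing in their own trays: round (141,170), oblong (297,149), triangle (463,162), square (293,243). The blue and orange ones have not moved. Handing in.

```bash
python3 -c "
from bench import workorder; print(workorder.job_done())"
```

```text
the job is handed in; nothing more can be done
None
```

I put all four bare punches (square, round, triangle, oblong) upright in the trays matching their shapes. Each was lowered until its weight came off the gripper, then released. The job was handed in at about 24 s of the 99 s allowed; the hand-in gives no verdict.

- **Position:** the last two-view check put each shank top within about 2.5 mm of its tray centre (limit 15 mm).
- **Height:** the tops measured 64.7–65.5 mm, against the 66 mm expected for a 62 mm punch on a 4 mm floor. The blue punches read about 1 mm low in the same way, so I take this as calibration error.
- **Blue punches:** both are within about 0.5 mm horizontally of where they started. The orange look-alikes were left alone.
- **Not measured:** I judged uprightness by eye from the pictures.

No check failed or disagreed.

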